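# Clear the bench: ear defenders on the bar, spanners on their outlines

### The job

Someone left the ear defenders standing in the spanner tray. First hang them by the headband over the wooden bar of the stand, one cup on each side of the bar, and let go; then lay the two spanners from the bench flat on their own dark outlines in the tray (the medium one in the middle, the short one on the right), each with its open jaw pointing the same way as the long spanner already lying there. Set things down rather than dropping them, do not shift the long spanner, and leave everything else on the bench where it stands.

Things in the scene. Friction and masses are not known exactly. Their poses are not given: they have to be found in the camera images.
- tray: shallow grey tray, fixed, 250 (x) x 245 (y) mm, rim 12 mm high and 5 mm thick, floor 4 mm above the bench. Origin: centre, at bench level; x points away from the robot (within 0.25 rad), y left, z up. Three flat dark spanner outlines on the floor run along x, open jaws to +x: long at y = +65 mm, medium at 0, short at -65 mm.
- outline_medium (a point): centre of the middle outline, on the tray's floor; axes as the tray: x points to its open-jaw end
- outline_short (a point): centre of the right-hand outline (short), on the tray's floor; axes as the tray: x points to its open-jaw end
- spanner_medium: steel combination spanner, 175 mm long, open head 31 mm wide, ring head 25 mm, lying flat on the bench; origin: mid length and width, on its underside; x along it towards the open jaw, z up. Heads 9 mm thick; straight shank 14 mm wide, 7 mm thick, 1 mm off the surface: grasp across it at the origin, near the centre of mass.
- spanner_short: steel combination spanner, 140 mm long, open head 26 mm wide, ring head 21 mm, lying flat on the bench; origin: mid length and width, on its underside; x along it towards the open jaw, z up. Heads 9 mm thick; straight shank 14 mm wide, 7 mm thick, 1 mm off the surface: grasp across it at the origin, near the centre of mass.
- medium_open (a point): tip of the medium spanner's open jaw, 87.5 mm from its origin along +x, mid-thickness
- medium_ring (a point): end of the medium spanner's ring, 87.5 mm from its origin along -x, mid-thickness
- short_open (a point): tip of the short spanner's open jaw, 70 mm from its origin along +x, mid-thickness
- short_ring (a point): end of the short spanner's ring, 70 mm from its origin along -x, mid-thickness
- spanner_long: steel combination spanner, 205 mm long, head 36 mm wide, 9 mm thick, lying loose on the left outline of the tray, open jaw to the tray's +x; stays there
- ear_defenders: dark ear defenders, 0.2 kg, 160 (x) x 74 (y) x 175 mm, standing in the tray on two flat-bottomed cups 86 mm high, 70 mm clear between. Origin: underside, midway; x cup to cup, y front to back, z up. On top of the rigid band a level rubber pad, 60 (x) x 30 (y) x 18 mm, 157 to 175 mm above the origin: grasp it across y from above, fingertips not below its underside, to clear the bar.
- crown (a point): centre of the underside of the crown pad (157 mm above the origin of the ear defenders; the pad's top is 18 mm higher): this comes to rest on the bar
- stand: fixed plywood stand left of the tray. Origin on the bench below the bar's middle. Base 120 (x) mm, 18 mm high, y -35 to +135; upright board 120 mm wide, 240 mm high, face at y = +86. From it a level wooden dowel bar, 18 mm thick, runs to its free end at y = -90, with a stop collar 26 mm in diameter, 10 mm long. Open from above and from the free end (towards the tray).
- bar_mid (a point): on the axis of the bar, at its middle, 185 mm above the bench (the bar's top: 194 mm); axes as the stand: y runs along the bar towards the upright board, x across it, z up
- mug: a white mug, 76 mm wide, 90 mm high; a loose bystander; origin: centre of its underside
- jar: a glass jar with steel lid, 64 mm wide, 75 mm high; a loose bystander; origin: centre of its underside
- meter: a yellow multimeter lying flat, 150 x 75 x 32 mm; a loose bystander; origin: centre of its underside
- tape_roll: a roll of black tape lying flat, 90 mm wide, 24 mm high; a loose bystander; origin: centre of its underside
- bit_box: a black box of driver bits, 50 x 90 mm, 34 mm high; a loose bystander; origin: centre of its underside
- solder_reel: a metal reel standing on its flange, 60 mm wide, 40 mm high; a loose bystander; origin: centre of its underside
Things that resemble listed ones, but are neither listed nor needed, are in the scene too. What is shaped like the ear_defenders but red or yellow is not meant.

How it is judged:
By the outcome, as a careful person would: the job done as asked, in the order asked, and still so for the second after the job is handed in, with the robot touching nothing.
It also fails if it takes over 72 s, if anything falls off the work surface, if the arm or the gripper's body presses on something with over 40 N, if the wrist force passes 120 N, or if a joint passes its speed limit or range.

### The arm

A 7-joint arm with a two-finger parallel gripper is mounted at the origin on the work surface. World frame = base frame: x ahead of the robot, y to its left, z up, the work surface at z = 0. Lengths are in m, angles in rad, forces in N, time in s.
With the tool pointing down it reaches from about 0.4 to 0.9 m from the base axis. Payload 5.5 kg.
Tool frame: the origin (TCP) lies at the very end of the fingers, on their centre line; the grasp point (between the pads) lies 19 mm behind it; z points along the fingers, y is the line along which they close (so a half turn about z gives the same grasp; the last joint's range is limited). The gripper opens to 85 mm and grips with 20 to 120 N. Pads are 22 mm wide; open, the fingers measure 114 mm over their backs; the gripper's body (76 mm by 85 mm) begins 54 mm behind the grasp point. The pads swing forward as they close: fully open they stand 13 mm farther back than shut.
Start: joints at [0.263, 0.501, -0.427, 1.55, 0.221, 1.138, -0.21], TCP at [0.65, 0, 0.231] pointing down, gripper open.
Joint ranges: [-2.88, 2.88], [-0.31, 2.03], [-1.54, 1.56], [0.2, 2.42], [-1.41, 4.55], [0.19, 2.02], [-2.57, 2.57]. Speed limits (rad/s): [2.57, 2.57, 3.14, 3.14, 3.14, 3.14, 3.14].

### API

Orientations are given as a rotation vector (axis times angle).
In Python, from station import * gives the robot as it stands.
- The arm moves only by the tool play_rows, never from a script. Its argument "increments" is a list of rows, each a list of 7 numbers: the turn, a rotation vector about the world's x, y, z in rad, then the shift along the world's x, y, z in m, then the closure, from 0 (fully open) to 1 (shut). In form: [[rx, ry, rz, dx, dy, dz, jaw], ...]. A call has 1 to 20 rows; each row is the pose to reach, as a shift and turn from the pose commanded when the call began; what a row does not reach only later rows make up. A row lasts 1/10 s, in which the tool goes at most 50 mm and 8.59 degrees, less where a joint would pass 70% of its speed; a pose out of reach is approached as far as the arm can. A call with a gripper value outside its range is refused whole. The fingers move at their own pace and stop on an object; "newtons" is the grip in N (left out, the last holds). Time passes only in rows, so rows that repeat a pose let the fingers close. It gives the time, the measured TCP pose, the force, the opening and the grip force at its end, in the units of the state.
- state(): the state, without advancing time (a new reading comes with each control period).
- snapshot(name): name is "scene" or "side" or "wrist"; returns a dict with "image" (480x640x3 uint8, red, green, blue), "fx", "fy", "cx", "cy" (pixels), "R" (3x3) and "t" (3): a world point X has camera coordinates R X + t. Camera axes: x right, y down, z forward; pixel columns grow to the right and rows downward; lengths in m; the calibration is good to about 2 mm. The wrist camera is an equidistant fisheye: a pixel r from the principal point sees the ray r / f radians off the axis. A picture is of the moment at which its call begins. There is no depth.
- job_done(): hands the job in; it is judged then, once.
The state is a dict: "time": time; "joint_positions": joint angles; "joint_vel": joint speeds; "joint_efforts": joint torques, N m; "eef_pos": TCP position; "tcp_rot": TCP orientation; "contact_force": force on the tool from outside, world axes, zero at the start; "wrist_torque": the same for the moment, N m; "width": finger opening in m; "grasp_force": force on a finger pad.
Only numpy, scipy, OpenCV 4.12 (cv2) and the standard library are available. Lean on these libraries where they do the work, as an engineer would, in place of code of your own. Each camera call takes 0.05 s, during which the arm holds its last target. There are 200 camera calls.

## Working session

There is one attempt and no reset: what is moved stays moved. The work goes in short steps, Python scripts to look and compute and a tool call to move; the robot and the scene stay as the last step left them, time stands still between calls to the robot, and variables do not carry over. Pictures are saved under pics/ and viewed, at most 10 in all, crops included, and the job is handed in when it is done.

Besides the shell and the picture viewer there is one more tool, called after "Request:" by a JSON object that holds its "method" and its "body", one argument or row to a line. play_rows: Moves the arm, as the interface text tells. Its arguments: {"type":"object","properties":{"increments":{"type":"array","items":{"type":"array","items":{"type":"number"}}},"newtons":{"type":"number"}},"required":["increments"]}

```bash
ls; mkdir -p pics
python3 - <<'E'
from station import *
import cv2,numpy as np
for n in("scene","side","wrist"):
    s=snapshot(n); cv2.imwrite(f"pics/{n}0.png",s["image"][:,:,::-1]); print(n,s["fx"],s["cx"],s["cy"],np.round(s["R"],3).tolist(),np.round(s["t"],3), np.round(-s["R"].T@s["t"],3))
    np.savez(f"pics/{n}0.npz",**s)
print(state())
E
```

```text
pics
scene 506.3633401516327 314.4273988101951 241.7168483501857 [[0.728, 0.686, -0.005], [0.579, -0.619, -0.531], [-0.367, 0.384, -0.847]] [-0.368 -0.243  1.483] [ 0.953 -0.467  1.126]
side 547.1450528585979 319.9070530958216 237.41833500944097 [[0.996, -0.084, -0.007], [-0.061, -0.66, -0.749], [0.058, 0.747, -0.663]] [-0.552  0.11   1.363] [ 0.478 -0.992  0.982]
wrist 371.64829954431775 320.648568145404 235.5491919086531 [[1.0, -0.0, -0.002], [0.0, -0.955, 0.296], [-0.002, -0.296, -0.955]] [-0.649 -0.039  0.38 ] [0.65  0.075 0.373]
{'time': 0.15, 'joint_positions': array([ 0.26318602,  0.5015851 , -0.42686925,  1.55119939,  0.22078839,
        1.13834198, -0.21029389]), 'joint_vel': array([ 0.0020306 , -0.00170888,  0.00018098, -0.00332744, -0.00136651,
       -0.00124324,  0.00309979]), 'joint_efforts': array([-7.84630305e-03, -5.70037007e+01, -5.82563952e+00, -2.81283009e+01,
        1.07005105e-02,  7.80367671e-03, -3.10690336e-05]), 'eef_pos': array([6.49460322e-01, 1.34916850e-06, 2.30535287e-01]), 'tcp_rot': array([-2.22056931e+00, -2.22076611e+00,  1.57565717e-03]), 'contact_force': array([ 1.07178349, -0.28122422, -0.40280152]), 'wrist_torque': array([-0.0325085 ,  0.00015825,  0.00428686]), 'grasp_force': 0.0, 'width': 0.08569289183305681}
```

View pics/scene0.png

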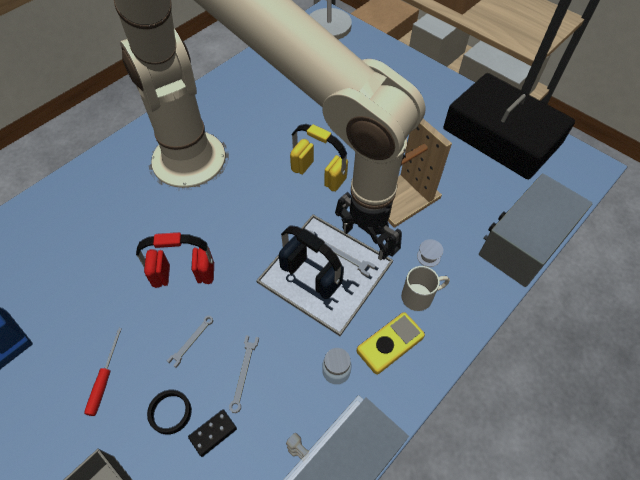

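View pics/side0.png

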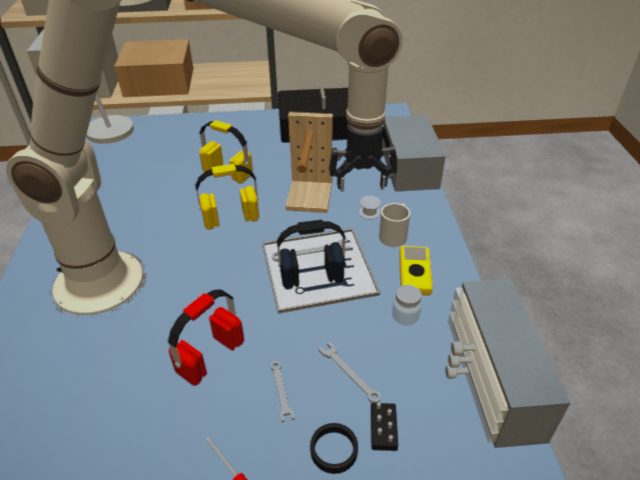

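View pics/wrist0.png

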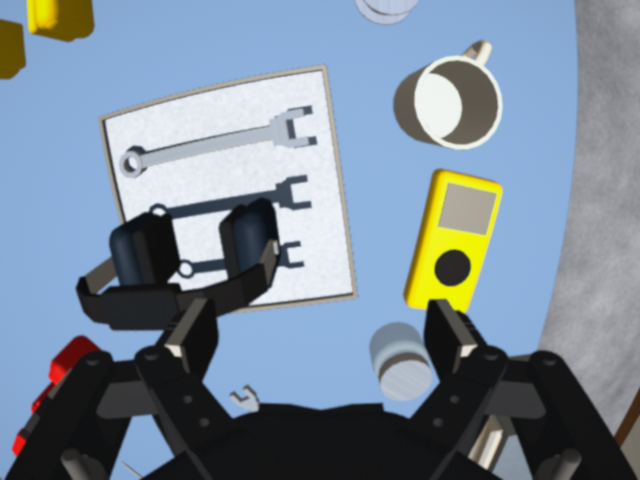

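The views show black defenders in the tray (scene crown about (313,240), side about (311,228)). The stand's bar is at side (305,150), and the spanners on the bench are at scene (191,340) for the short one and (245,373) for the medium one. The tray corners in scene are about (313,216), (393,262), (341,333) and (258,281).

```bash
cat > h.py <<'E'
import numpy as np, cv2
def load(f): return dict(np.load(f))
def ray(s,p):
    p=np.atleast_2d(np.asarray(p,float)); x=(p[:,0]-s["cx"])/s["fx"]; y=(p[:,1]-s["cy"])/s["fy"]
    d=np.stack([x,y,np.ones_like(x)],1)
    if s.get("fish",False):
        r=np.hypot(x,y)+1e-12; d=np.stack([np.sin(r)*x/r,np.sin(r)*y/r,np.cos(r)],1)
    d=d@s["R"]; return -s["R"].T@s["t"], d/np.linalg.norm(d,axis=1)[:,None]
def plane(s,p,z):
    c,d=ray(s,p); return c+d*((z-c[2])/d[:,2])[:,None]
def tri(s1,p1,s2,p2):
    A=0;b=0;R=[ray(s1,p1),ray(s2,p2)]
    for c,d in R:
        M=np.eye(3)-np.outer(d[0],d[0]); A=A+M;b=b+M@c
    X=np.linalg.solve(A,b); return X,[round(1e3*float(np.linalg.norm((np.eye(3)-np.outer(d[0],d[0]))@(X-c))),1) for c,d in R]
def wr(s): s=dict(s); s["fish"]=True; return s
E
python3 - <<'E'
from h import *
np.set_printoptions(precision=4,suppress=True)
sc,si,w=load("pics/scene0.npz"),load("pics/side0.npz"),wr(load("pics/wrist0.npz"))
for n,s,boxes in(("scene",sc,{"short":(160,305,222,372),"med":(225,328,266,418)}),("side",si,{"short":(262,355,300,425),"med":(314,336,382,405)})):
    for k,(x0,y0,x1,y1) in boxes.items():
        im=s["image"][y0:y1,x0:x1].astype(int); m=((im[:,:,2]-im[:,:,0])<25).astype(np.uint8)
        nl,lab,st,_=cv2.connectedComponentsWithStats(m); i=1+st[1:,4].argmax()
        ys,xs=np.nonzero(lab==i); P=plane(s,np.c_[xs+x0,ys+y0],0.006)[:,:2]
        r=cv2.minAreaRect(P.astype(np.float32)*1000); a=np.linalg.svd(P-P.mean(0),full_matrices=False)[2][0]
        u=(P-P.mean(0))@a; v=(P-P.mean(0))@[-a[1],a[0]]
        ends=[np.ptp(v[u<u.min()+.02]),np.ptp(v[u>u.max()-.02])]
        print(n,k,st[i,4],r,"dir",a,"ends w(-,+)",np.array(ends),"mid",P.mean(0)+a*(u.min()+u.max())/2)
C=plane(sc,[(313,216),(393,262),(341,333),(258,281)],.012);print("tray scene\n",C,C.mean(0))
print("tray wrist\n",plane(w,[(101,118),(325,67),(356,296)],.012))
print("tray side\n",plane(si,[(264,238),(350,232),(376,295),(276,307)],.012))
print("crown", tri(sc,(318,236),si,(311,227)))
print("bar end", plane(si,[(303,165)],.185), "far",plane(si,[(309,133)],.185))
print("stand base side z18",plane(si,[(287,206),(329,209)],.018))
for t,p in dict(mug=(420,288),jar=(337,365),meter=(391,343)).items(): print(t,plane(sc,p,.02))
E
```

```text
scene short 399 ((445.2001953125, -351.683837890625), (28.637849807739258, 140.27830505371094), 8.08010482788086) dir [ 0.1645 -0.9864] ends w(-,+) [0.0222 0.0288] mid [ 0.4436 -0.3518]
scene med 548 ((589.5350341796875, -321.6607360839844), (31.587553024291992, 175.5554962158203), 33.950889587402344) dir [ 0.5522 -0.8337] ends w(-,+) [0.0316 0.0257] mid [ 0.589 -0.322]
side short 492 ((443.21588134765625, -353.53173828125), (25.943395614624023, 144.60092163085938), 9.919149398803711) dir [ 0.1574 -0.9875] ends w(-,+) [0.0204 0.0259] mid [ 0.4442 -0.3535]
side med 654 ((591.9736328125, -327.2947692871094), (34.077293395996094, 185.4586944580078), 33.45737838745117) dir [ 0.5499 -0.8352] ends w(-,+) [0.0341 0.0281] mid [ 0.5917 -0.3275]
tray scene
 [[ 0.4117  0.0943  0.012 ]
 [ 0.657   0.1295  0.012 ]
 [ 0.6878 -0.1028  0.012 ]
 [ 0.447  -0.1415  0.012 ]] [ 0.5509 -0.0051  0.012 ]
tray wrist
 [[ 0.412   0.096   0.012 ]
 [ 0.653   0.1308  0.012 ]
 [ 0.6871 -0.1052  0.012 ]]
tray side
 [[ 0.4138  0.112   0.012 ]
 [ 0.6457  0.1152  0.012 ]
 [ 0.6788 -0.1183  0.012 ]
 [ 0.44   -0.1347  0.012 ]]
crown (array([ 0.53  , -0.0117,  0.1507]), [4.6, 4.6])
bar end [[0.5278 0.1912 0.185 ]] far [[0.5542 0.3484 0.185 ]]
stand base side z18 [[0.4804 0.2368 0.018 ]
 [0.598  0.2121 0.018 ]]
mug [[0.7526 0.113  0.02  ]]
jar [[ 0.7336 -0.1682  0.02  ]]
meter [[ 0.7893 -0.0453  0.02  ]]
```

Request:
{"method": "play_rows", "body": {
  "increments": [
    [0,0,0,0,0,0.05,0],
    [0,0,0,-0.03,-0.01,0.1,0],
    [0,0,0,-0.06,-0.02,0.14,0],
    [0,0,0,-0.1,-0.03,0.17,0],
    [0,0,0,-0.12,-0.04,0.17,0],
    [0,0,0,-0.12,-0.04,0.17,0],
    [0,0,0,-0.12,-0.04,0.17,0]
  ]
}}

```text
time: 0.85
eef_pos: [0.5298, -0.0404, 0.4016]
tcp_rot: [2.222, 2.219, 0.0]
contact_force: [0.0, -0.7, -0.2]
width: 0.0852
grasp_force: 0.0
```

Run:
```python
from station import *
import cv2,numpy as np
S={n:snapshot(n) for n in("scene","side","wrist")}
for n,s in S.items(): np.savez(f"pics/{n}1.npz",**s)
print(state()["eef_pos"])
def crop(n,x,y,w,h,W,H): return cv2.resize(S[n]["image"][y:y+h,x:x+w,::-1],(W,H),interpolation=cv2.INTER_CUBIC)
a=crop("scene",270,110,200,200,400,400)
b=crop("side",230,90,200,200,400,400)
cv2.imwrite("pics/c1.png",np.hstack([a,b])); cv2.imwrite("pics/w1.png",S["wrist"]["image"][:,:,::-1])
```

```text
[ 0.53034445 -0.03940015  0.40026787]
```

View pics/c1.png

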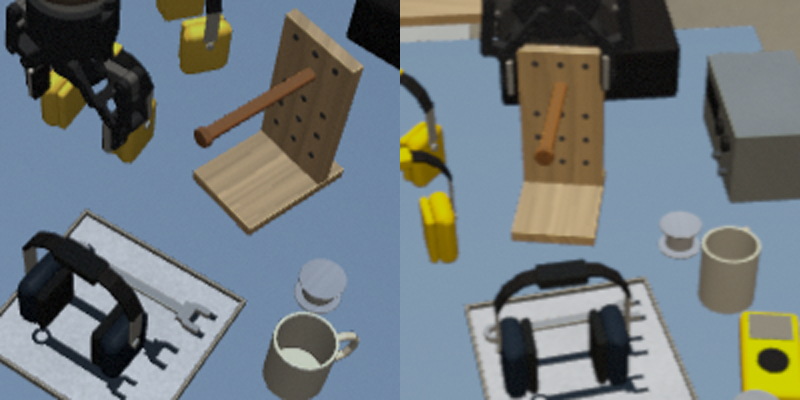

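View pics/w1.png

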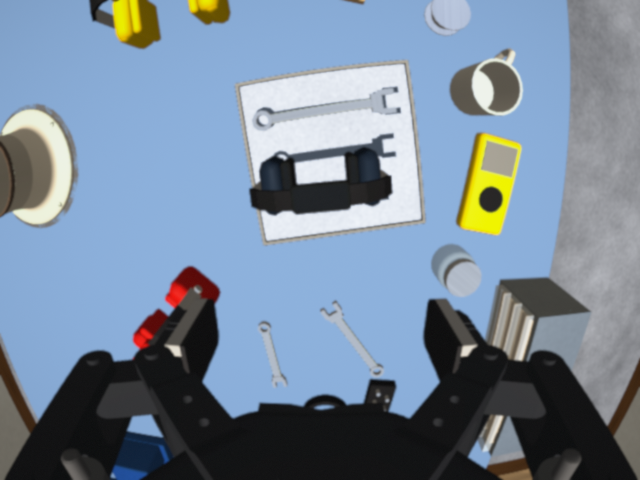

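The stand is clear. The bar end collar is at scene crop (203,136), its root at (310,75), side collar at crop (546,155) and side root at (562,88). The wrist view shows the headband at (250-390, 180-213). I'll brighten and enlarge the crown.

Run:
```python
from h import *
def crop(f,x,y,w,h,W,H):
    c=load(f)["image"][y:y+h,x:x+w,::-1].astype(float); c=255*np.clip(c/110,0,1)**.6
    return cv2.resize(c.astype(np.uint8),(W,H),interpolation=cv2.INTER_CUBIC)
a=np.hstack([crop("pics/scene1.npz",270,220,80,60,400,300),crop("pics/side1.npz",270,215,80,60,400,300)])
b=crop("pics/wrist1.npz",240,140,160,60+20-20,800,300)
b=crop("pics/wrist1.npz",240,160,160,60,800,300)
cv2.imwrite("pics/c2.png",np.vstack([a,b]))
```

```text
(no output)
```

View pics/c2.png

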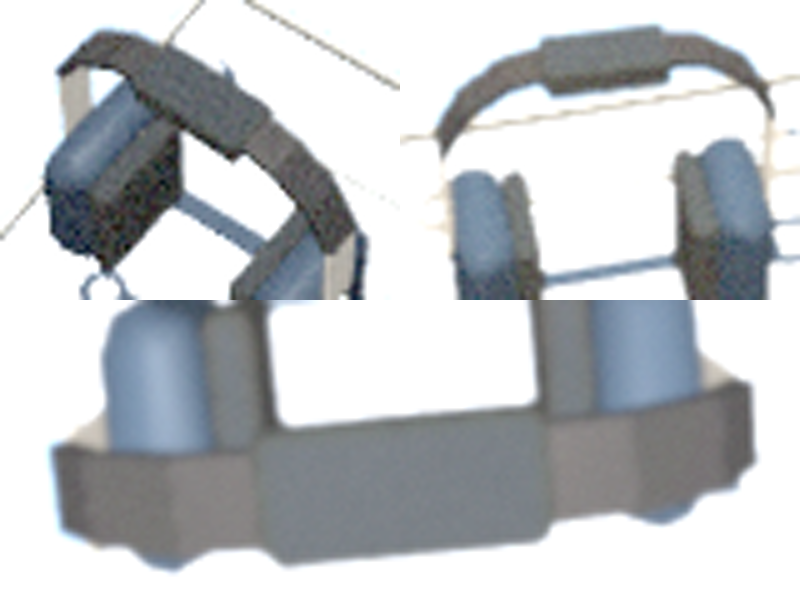

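The pad's top face is clear. In the crop its wrist corners are (258,430), (547,407), (547,540) and (275,563), with centres at side (603,48) and scene (200,92). Computing from those.

Run:
```python
from h import *
np.set_printoptions(precision=4,suppress=True)
sc,si,w=load("pics/scene1.npz"),load("pics/side1.npz"),wr(load("pics/wrist1.npz"))
P=np.array([(258,433),(547,410),(549,540),(275,563)],float); P[:,1]-=300; P=P/5+[240,160]
Q=plane(w,P,.179); print("pad wrist",Q,Q.mean(0),"yaw",np.arctan2(*(Q[1]-Q[0])[1::-1]),np.arctan2(*(Q[2]-Q[3])[1::-1]))
a=np.array([603-400,48])/5+[270,215]; b=np.array([200,92])/5+[270,220]
print("pad sc-si",tri(sc,b,si,a), tri(w,P.mean(0),si,a),tri(w,P.mean(0),sc,b)," planes",plane(si,a,.179),plane(sc,b,.179))
# band outer ends along x
E=np.array([(57,495),(752,435)],float);E[:,1]-=300;E=E/5+[240,160];print("band ends",plane(w,E,.12))
def S(x,y): return np.array([270+x/2,110+y/2])
def D(x,y): return np.array([230+(x-400)/2,90+y/2])
e=tri(sc,S(202,137),si,D(546,155)); r=tri(sc,S(311,75),si,D(561,88))
print("bar end",e,"root",r, "ang", np.arctan2(*(r[0]-e[0])[1::-1]))
# base corners z=.018 and board top
for n,s,f,pts in(("sc",sc,S,[(194,172),(250,228),(342,168)]),("si",si,D,[(514,238),(594,240),(606,186)])): print(n,plane(s,[f(*p) for p in pts],.018))
print("board top",plane(si,[D(518,46),D(600,48)],.24),plane(sc,[S(292,10),S(362,67)],.24))
```

```text
pad wrist [[ 0.501  -0.0262  0.179 ]
 [ 0.5583 -0.0215  0.179 ]
 [ 0.5592 -0.048   0.179 ]
 [ 0.504  -0.0528  0.179 ]] [ 0.5306 -0.0371  0.179 ] yaw 0.08094502000166436 0.0866757964190775
pad sc-si (array([ 0.5301, -0.0387,  0.1776]), [1.3, 1.3]) (array([ 0.5308, -0.0378,  0.1757]), [0.2, 0.2]) (array([ 0.53  , -0.0377,  0.1785]), [0.8, 0.8])  planes [[ 0.5308 -0.0417  0.179 ]] [[ 0.5295 -0.0383  0.179 ]]
band ends [[ 0.4485 -0.0504  0.12  ]
 [ 0.611  -0.036   0.12  ]]
bar end (array([0.5256, 0.1756, 0.1896]), [1.9, 1.9]) root (array([0.5574, 0.349 , 0.1825]), [1.4, 1.4]) ang 1.3894875731265905
sc [[0.4767 0.2407 0.018 ]
 [0.5902 0.2204 0.018 ]
 [0.6202 0.3844 0.018 ]]
si [[0.4799 0.2231 0.018 ]
 [0.592  0.2082 0.018 ]
 [0.6219 0.3352 0.018 ]]
board top [[0.5014 0.3669 0.24  ]
 [0.6132 0.3505 0.24  ]] [[0.4996 0.3704 0.24  ]
 [0.6164 0.3514 0.24  ]]
```

Request:
{"method": "play_rows", "body": {
  "increments": [
    [0,0,0.14,0,0,0,0],
    [0,0,0.28,0,0,0,0],
    [0,0,0.42,0,0,0,0],
    [0,0,0.56,0,0,-0.02,0],
    [0,0,0.7,0,0,-0.04,0],
    [0,0,0.84,0,0,-0.06,0],
    [0,0,0.98,0,0,-0.08,0],
    [0,0,1.12,0,0,-0.1,0],
    [0,0,1.26,0,0,-0.12,0],
    [0,0,1.4,0,0.002,-0.14,0],
    [0,0,1.54,0,0.002,-0.15,0],
    [0,0,1.656,0,0.002,-0.16,0],
    [0,0,1.656,0,0.002,-0.17,0],
    [0,0,1.656,0,0.002,-0.18,0]
  ],
  "newtons": 40
}}

```text
time: 2.4
eef_pos: [0.5301, -0.0375, 0.22]
tcp_rot: [0.13, -3.138, -0.002]
contact_force: [-0.3, -0.3, -0.1]
width: 0.0852
grasp_force: 0.0
```

Request:
{"method": "play_rows", "body": {
  "increments": [
    [0,0,0,0,0,-0.015,0],
    [0,0,0,0,0,-0.03,0],
    [0,0,0,0,0,-0.045,0],
    [0,0,0,0,0,-0.055,0],
    [0,0,0,0,0,-0.058,0],
    [0,0,0,0,0,-0.058,0]
  ]
}}

```text
time: 3.0
eef_pos: [0.5298, -0.0378, 0.1628]
tcp_rot: [0.134, -3.138, -0.001]
contact_force: [-1.0, 0.1, -0.6]
width: 0.0851
grasp_force: 0.0
```

Run:
```python
from station import *
import cv2,numpy as np
S={n:snapshot(n) for n in("scene","side")}
def crop(n,x,y,w,h,W,H):
    c=S[n]["image"][y:y+h,x:x+w,::-1].astype(float); c=255*np.clip(c/130,0,1)**.6
    return cv2.resize(c.astype(np.uint8),(W,H),interpolation=cv2.INTER_CUBIC)
cv2.imwrite("pics/c3.png",np.hstack([crop("scene",260,180,120,120,400,400),crop("side",250,170,120,120,400,400)]))
s=state();print(s["eef_pos"],s["joint_positions"].round(2),s["contact_force"])
```

```text
[ 0.53049667 -0.03790541  0.16378687] [ 0.51  0.4  -0.6   1.91  0.28  0.92  1.43] [-0.32309624  0.43283741  0.11532595]
```

View pics/c3.png

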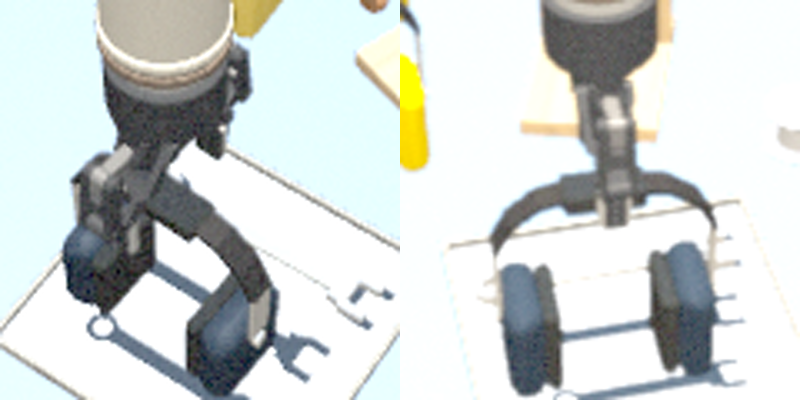

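The fingers straddle the pad front and back, centred. Next I'll close, check the grip and lift.

Request:
{"method": "play_rows", "body": {
  "increments": [
    [0,0,0,0,0,0,0.5],
    [0,0,0,0,0,0,0.8],
    [0,0,0,0,0,0,1],
    [0,0,0,0,0,0,1],
    [0,0,0,0,0,0,1],
    [0,0,0,0,0,0,1],
    [0,0,0,0,0,0.01,1],
    [0,0,0,0,0,0.02,1],
    [0,0,0,0,0,0.04,1]
  ],
  "newtons": 60
}}

```text
time: 4.0
eef_pos: [0.5285, -0.0382, 0.2028]
tcp_rot: [0.133, -3.135, -0.001]
contact_force: [-0.4, 0.6, -1.9]
width: 0.0285
grasp_force: 59.7
```

Request:
{"method": "play_rows", "body": {
  "increments": [
    [0,0,0,0,0,0.03,1],
    [0,0,0,0,0,0.06,1],
    [0,0,0,0,0,0.1,1],
    [0,0,0,0,0,0.14,1],
    [0,0,0,0,0,0.18,1],
    [0,0,0,0,0.01,0.2,1],
    [0,0,-0.03,0.001,0.04,0.2,1],
    [0,0,-0.06,0.002,0.07,0.2,1],
    [0,0,-0.09,0.003,0.1,0.2,1],
    [0,0,-0.12,0.004,0.13,0.2,1],
    [0,0,-0.15,0.005,0.16,0.2,1],
    [0,0,-0.18,0.006,0.19,0.2,1],
    [0,0,-0.21,0.007,0.22,0.2,1],
    [0,0,-0.24,0.009,0.25,0.2,1],
    [0,0,-0.265,0.011,0.28,0.2,1],
    [0,0,-0.265,0.011,0.295,0.2,1],
    [0,0,-0.265,0.011,0.303,0.2,1],
    [0,0,-0.265,0.011,0.303,0.2,1],
    [0,0,-0.265,0.011,0.303,0.2,1]
  ]
}}

```text
time: 5.9
eef_pos: [0.5414, 0.2634, 0.4033]
tcp_rot: [0.284, 3.129, -0.002]
contact_force: [0.6, -1.0, -2.8]
width: 0.0284
grasp_force: 59.9
```

Run:
```python
from station import *
import cv2,numpy as np
S={n:snapshot(n) for n in("scene","side")}
for n,s in S.items(): np.savez(f"pics/{n}4.npz",**s)
def crop(n,x,y,w,h,W,H):
    c=S[n]["image"][y:y+h,x:x+w,::-1].astype(float); c=255*np.clip(c/130,0,1)**.6
    return cv2.resize(c.astype(np.uint8),(W,H),interpolation=cv2.INTER_CUBIC)
cv2.imwrite("pics/c4.png",np.hstack([crop("scene",320,40,160,160,400,400),crop("side",230,50,160,160,400,400)]))
s=state();print(s["eef_pos"],s["joint_positions"].round(2),s["contact_force"])
```

```text
[0.54159344 0.26311729 0.40332165] [ 0.06  0.36 -0.76  1.43  0.25  1.45  0.69] [-0.16757237  0.20990971 -3.76307764]
```

View pics/c4.png

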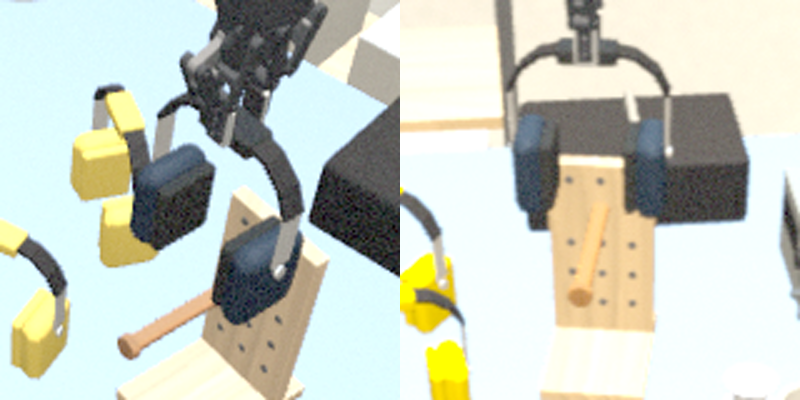

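The defenders hang level in the gripper, straddling the bar's line and clear of the yellow ones. Next I'll descend.

Request:
{"method": "play_rows", "body": {
  "increments": [
    [0,0,0,0,0,-0.02,1],
    [0,0,0,0,0,-0.05,1],
    [0,0,0,0,0,-0.08,1],
    [0,0,0,0,0,-0.11,1],
    [0,0,0,0,0,-0.14,1],
    [0,0,0,0,0,-0.165,1],
    [0,0,0,0,0,-0.18,1],
    [0,0,0,0,0,-0.19,1],
    [0,0,0,0,0,-0.195,1],
    [0,0,0,0,0,-0.198,1],
    [0,0,0,0,0,-0.2,1],
    [0,0,0,0,0,-0.2,1]
  ]
}}

```text
time: 7.2
eef_pos: [0.5413, 0.2652, 0.2039]
tcp_rot: [0.282, 3.128, 0.001]
contact_force: [-1.0, 0.6, -2.9]
width: 0.0283
grasp_force: 59.9
```

Request:
{"method": "play_rows", "body": {
  "increments": [
    [0,0,0,0,0,-0.001,1],
    [0,0,0,0,0,-0.002,1],
    [0,0,0,0,0,-0.003,1],
    [0,0,0,0,0,-0.004,1],
    [0,0,0,0,0,-0.004,1]
  ]
}}

```text
time: 7.7
eef_pos: [0.5409, 0.265, 0.1991]
tcp_rot: [-0.282, -3.129, 0.0]
contact_force: [0.4, 0.5, -2.7]
width: 0.0283
grasp_force: 59.9
```

Request:
{"method": "play_rows", "body": {
  "increments": [
    [0,0,0,0,0,-0.001,1],
    [0,0,0,0,0,-0.002,1],
    [0,0,0,0,0,-0.002,1],
    [0,0,0,0,0,-0.002,1]
  ]
}}

```text
time: 8.1
eef_pos: [0.541, 0.265, 0.1973]
tcp_rot: [-0.282, -3.129, 0.0]
contact_force: [0.6, -0.2, -2.7]
width: 0.0284
grasp_force: 59.9
```

Request:
{"method": "play_rows", "body": {
  "increments": [
    [0,0,0,0,0,-0.001,1],
    [0,0,0,0,0,-0.001,1],
    [0,0,0,0,0,-0.001,1]
  ]
}}

```text
time: 8.4
eef_pos: [0.5411, 0.2651, 0.1968]
tcp_rot: [0.282, 3.128, 0.0]
contact_force: [-1.7, -1.1, 3.1]
width: 0.0284
grasp_force: 60.4
```

Request:
{"method": "play_rows", "body": {
  "increments": [
    [0,0,0,0,0,-0.001,1],
    [0,0,0,0,0,-0.001,1],
    [0,0,0,0,0,-0.001,1]
  ]
}}

```text
time: 8.7
eef_pos: [0.5412, 0.2652, 0.1967]
tcp_rot: [0.282, 3.128, -0.0]
contact_force: [-3.4, -2.2, 8.9]
width: 0.0285
grasp_force: 61.4
```

In contact with the bar. Releasing and retreating upward.

Request:
{"method": "play_rows", "body": {
  "increments": [
    [0,0,0,0,0,0.001,0.6],
    [0,0,0,0,0,0.001,0.4],
    [0,0,0,0,0,0.001,0.2],
    [0,0,0,0,0,0.001,0],
    [0,0,0,0,0,0.001,0],
    [0,0,0,0,0,0.001,0],
    [0,0,0,0,0,0.01,0],
    [0,0,0,0,0,0.03,0],
    [0,0,0,0,0,0.06,0],
    [0,0,0,0,0,0.1,0],
    [0,0,0,0,0,0.14,0],
    [0,0,0,0,0,0.16,0],
    [0,0,0,0,0,0.16,0]
  ]
}}

```text
time: 10.0
eef_pos: [0.5423, 0.2666, 0.3601]
tcp_rot: [0.281, 3.122, 0.006]
contact_force: [0.4, -0.5, 0.0]
width: 0.0856
grasp_force: 0.0
```

Run:
```python
from station import *
import cv2,numpy as np
S={n:snapshot(n) for n in("scene","side")}
def crop(n,x,y,w,h,W,H):
    c=S[n]["image"][y:y+h,x:x+w,::-1].astype(float); c=255*np.clip(c/130,0,1)**.6
    return cv2.resize(c.astype(np.uint8),(W,H),interpolation=cv2.INTER_CUBIC)
cv2.imwrite("pics/c5.png",np.hstack([crop("scene",320,40,160,160,400,400),crop("side",230,50,160,160,400,400)]))
s=state();print(s["eef_pos"],s["joint_positions"].round(2),s["contact_force"])
```

```text
[0.54101072 0.26509563 0.35583315] [ 0.06  0.38 -0.76  1.51  0.26  1.36  0.68] [-0.63685542 -0.32565712 -0.79598814]
```

View pics/c5.png

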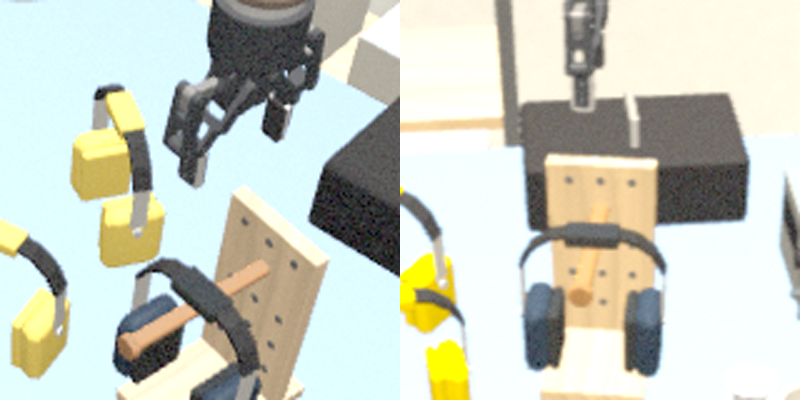

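The defenders hang on the bar, one cup on each side. Next is the medium spanner.

Request:
{"method": "play_rows", "body": {
  "increments": [
    [0,0,0,0,-0.03,0,0],
    [0,0,-0.05,0.004,-0.07,0,0],
    [0,0,-0.1,0.008,-0.11,0,0],
    [0,0,-0.15,0.012,-0.15,0,0],
    [0,0,-0.2,0.016,-0.19,0,0],
    [0,0,-0.26,0.02,-0.23,0,0],
    [0,0,-0.32,0.024,-0.27,-0.01,0],
    [0,0,-0.38,0.028,-0.31,-0.02,0],
    [0,0,-0.44,0.032,-0.35,-0.03,0],
    [0,0,-0.5,0.036,-0.39,-0.04,0],
    [0,0,-0.56,0.04,-0.43,-0.05,0],
    [0,0,-0.62,0.044,-0.47,-0.06,0],
    [0,0,-0.68,0.047,-0.51,-0.07,0],
    [0,0,-0.74,0.049,-0.55,-0.08,0],
    [0,0,-0.79,0.049,-0.58,-0.09,0],
    [0,0,-0.808,0.049,-0.59,-0.1,0],
    [0,0,-0.808,0.049,-0.59,-0.106,0],
    [0,0,-0.808,0.049,-0.59,-0.106,0],
    [0,0,-0.808,0.049,-0.59,-0.106,0]
  ]
}}

```text
time: 12.0
eef_pos: [0.5907, -0.3222, 0.2494]
tcp_rot: [-1.484, -2.768, -0.002]
contact_force: [0.9, 0.8, 0.1]
width: 0.0855
grasp_force: 0.0
```

Run:
```python
from station import *
import cv2,numpy as np
S={n:snapshot(n) for n in("scene","side","wrist")}
for n,s in S.items(): np.savez(f"pics/{n}6.npz",**s)
w=cv2.resize(S["wrist"]["image"][:,:,::-1],(533,400))
t=S["side"]["image"][220:320,250:390,::-1]; u=S["scene"]["image"][205:345,250:400,::-1]
p=np.zeros((600,800,3),np.uint8); p[:400,:533]=w; p[400:600,:280]=cv2.resize(t,(280,200)); p[:249,533:800]=cv2.resize(u,(267,249))
cv2.imwrite("pics/c6.png",p)
s=state();print(s["eef_pos"],s["tcp_rot"],s["joint_positions"].round(2),s["contact_force"])
```

```text
[ 0.59090329 -0.32340477  0.25036669] [1.48506891e+00 2.76686167e+00 7.56780947e-04] [ 0.72  0.52 -0.37  1.47  0.2   1.19  0.9 ] [-0.89980327 -0.2277719   0.60448832]
```

View pics/c6.png

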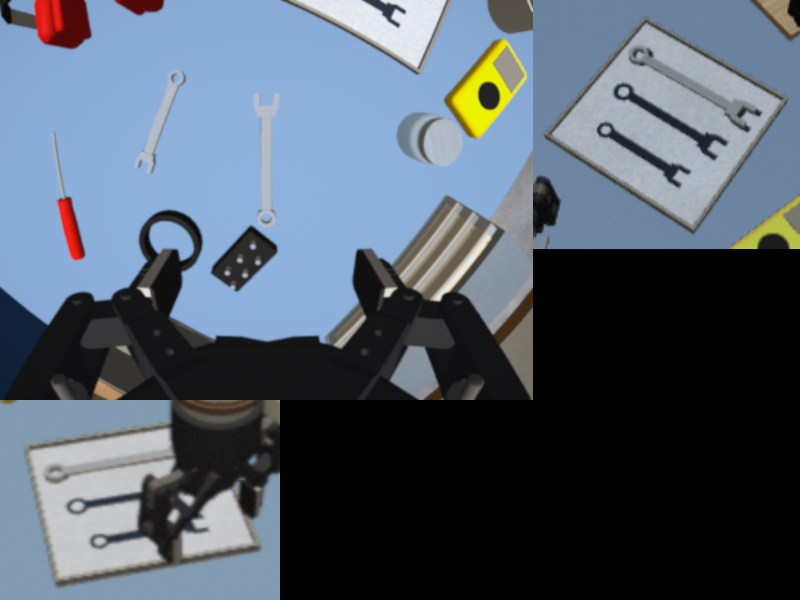

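The wrist view shows the medium spanner at (265,95)-(265,225) in the 1/1.2 view and the short one at (145,168)-(177,72), with both outlines bare in scene. That was the last viewing, so from here I work by masks and numbers.

```bash
cat >> h.py <<'E'
def bar(s,box,z,mask,label=""):
    """largest masked blob in box -> mid, direction to the broader-ended... prints ends"""
    x0,y0,x1,y1=box; im=s["image"][y0:y1,x0:x1].astype(int); m=mask(im).astype(np.uint8)
    nl,lab,st,_=cv2.connectedComponentsWithStats(m); i=1+st[1:,4].argmax()
    ys,xs=np.nonzero(lab==i); P=plane(s,np.c_[xs+x0,ys+y0],z)[:,:2]
    a=np.linalg.svd(P-P.mean(0),full_matrices=False)[2][0]; n=np.array([-a[1],a[0]])
    u=(P-P.mean(0))@a; um=(u.min()+u.max())/2; u=u-um; v=(P-P.mean(0))@n
    L=np.ptp(u); sh=abs(u)<L*.28; k=np.polyfit(u[sh],v[sh],1); 
    ang=np.arctan2(a[1],a[0])+np.arctan(k[0]); mid=P.mean(0)+a*um+n*k[1]
    print(label,"npx",st[i,4],"bbox",st[i,:4]+[x0,y0,0,0],"L",round(L,4),"mid",mid.round(4),"ang",round(ang,4),"end widths -,+",[round(np.ptp(v[q]),4) for q in(u<-L/2+.02,u>L/2-.02)])
    return mid,ang
grey=lambda im:(im[:,:,2]-im[:,:,0])<25
dark=lambda im:im.max(2)<95
E
python3 - <<'E'
from h import *
sc,w=load("pics/scene6.npz"),wr(load("pics/wrist6.npz"))
bar(w,(295,100,345,277),.006,grey,"wr med")
bar(w,(155,78,230,212),.006,grey,"wr short")
s0=load("pics/scene0.npz")
bar(sc,(292,248,362,297),.004,dark,"sc out med")
bar(sc,(284,270,342,313),.004,dark,"sc out short")
bar(sc,(298,225,385,283),.010,lambda im:(im.max(2)<150)&(im.max(2)>80),"sc long")
# tray corners/floor from bright mask
im=sc["image"].astype(int); m=((im.min(2)>105)&(im[:,:,2]-im[:,:,0]<35)).astype(np.uint8); m[:200]=0;m[350:]=0;m[:,:250]=0;m[:,402:]=0
m=cv2.morphologyEx(m,cv2.MORPH_CLOSE,np.ones((9,9)));c=max(cv2.findContours(m,0,1)[0],key=cv2.contourArea)
q=cv2.approxPolyDP(c,12,True)[:,0];print(q.tolist());Q=plane(sc,q,.006);print(Q.round(4).tolist(),Q.mean(0))
E
```

```text
wr med npx 1879 bbox [306 113  28 158] L 0.1718 mid [ 0.5895 -0.3231] ang -0.9871 end widths -,+ [np.float64(0.0277), np.float64(0.0212)]
wr short npx 1414 bbox [163  85  59 122] L 0.1375 mid [ 0.4442 -0.3526] ang -1.412 end widths -,+ [np.float64(0.0205), np.float64(0.0254)]
sc out med npx 353 bbox [296 252  63  43] L 0.1789 mid [ 0.5461 -0.0038] ang 0.147 end widths -,+ [np.float64(0.0257), np.float64(0.0337)]
sc out short npx 287 bbox [286 274  52  36] L 0.1447 mid [ 0.5559 -0.0682] ang 0.1479 end widths -,+ [np.float64(0.0217), np.float64(0.0285)]
sc long npx 478 bbox [304 231  75  46] L 0.2141 mid [0.537  0.0565] ang 0.1639 end widths -,+ [np.float64(0.0337), np.float64(0.0351)]
[[313, 214], [257, 280], [340, 333], [392, 259]]
[[0.4043, 0.1021, 0.006], [0.4404, -0.1395, 0.006], [0.6847, -0.1025, 0.006], [0.648, 0.1379, 0.006]] [ 5.44337223e-01 -5.00417106e-04  6.00000000e-03]
```

Request:
{"method": "play_rows", "body": {
  "increments": [
    [0,0,0,0,0.001,-0.03,0],
    [0,0,0,0,0.002,-0.06,0],
    [0,0,0,0,0.002,-0.1,0],
    [0,0,0,0,0.002,-0.14,0],
    [0,0,0,0,0.002,-0.18,0],
    [0,0,0,0,0.002,-0.205,0],
    [0,0,0,0,0.002,-0.22,0],
    [0,0,0,0,0.002,-0.232,0],
    [0,0,0,0,0.002,-0.24,0],
    [0,0,0,0,0.002,-0.244,0],
    [0,0,0,0,0.002,-0.247,0],
    [0,0,0,0,0.002,-0.247,0]
  ]
}}

```text
time: 13.35
eef_pos: [0.5904, -0.3232, 0.0028]
tcp_rot: [1.489, 2.765, 0.0]
contact_force: [0.2, -0.3, -0.5]
width: 0.0851
grasp_force: 0.0
```

Request:
{"method": "play_rows", "body": {
  "increments": [
    [0,0,0,0,0,0,0.4],
    [0,0,0,0,0,0,0.6],
    [0,0,0,0,0,0,0.75],
    [0,0,0,0,0,0,0.9],
    [0,0,0,0,0,0,1],
    [0,0,0,0,0,0,1],
    [0,0,0,0,0,0,1],
    [0,0,0,0,0,0,1]
  ]
}}

```text
time: 14.15
eef_pos: [0.5902, -0.323, 0.0027]
tcp_rot: [1.489, 2.766, 0.0]
contact_force: [-0.1, 0.6, 4.0]
width: 0.0116
grasp_force: 59.1
```

Request:
{"method": "play_rows", "body": {
  "increments": [
    [0,0,0,0,0,0.01,1],
    [0,0,0,0,0,0.03,1],
    [0,0,0,0,0,0.07,1],
    [0,0,0,0,0,0.11,1],
    [0,0,-0.1,0,0,0.15,1],
    [0,0,-0.23,-0.004,0.02,0.18,1],
    [0,0,-0.36,-0.008,0.04,0.2,1],
    [0,0,-0.49,-0.012,0.06,0.2,1],
    [0,0,-0.62,-0.016,0.08,0.2,1],
    [0,0,-0.75,-0.02,0.1,0.2,1],
    [0,0,-0.88,-0.024,0.12,0.2,1],
    [0,0,-1.01,-0.028,0.14,0.2,1],
    [0,0,-1.14,-0.032,0.16,0.2,1],
    [0,0,-1.27,-0.036,0.18,0.2,1],
    [0,0,-1.4,-0.04,0.2,0.2,1],
    [0,0,-1.53,-0.042,0.22,0.2,1],
    [0,0,-1.66,-0.044,0.24,0.2,1],
    [0,0,-1.79,-0.044,0.255,0.2,1],
    [0,0,-1.92,-0.044,0.263,0.2,1],
    [0,0,-2.007,-0.044,0.263,0.2,1]
  ]
}}

```text
time: 16.15
eef_pos: [0.5457, -0.0576, 0.2025]
tcp_rot: [-3.132, -0.228, 0.0]
contact_force: [-0.4, -0.1, -2.5]
width: 0.0118
grasp_force: 58.7
```

Request:
{"method": "play_rows", "body": {
  "increments": [
    [0,0,0,0,0,0,1],
    [0,0,0,0,0,0,1],
    [0,0,0,0,0,0,1]
  ]
}}

```text
time: 16.45
eef_pos: [0.5459, -0.0603, 0.2024]
tcp_rot: [3.133, 0.232, -0.0]
contact_force: [0.2, 0.6, -1.6]
width: 0.011
grasp_force: 58.7
```

Run:
```python
from station import *
from h import *
S={n:snapshot(n) for n in("scene","side","wrist")}
for n,s in S.items(): np.savez(f"pics/{n}7.npz",**s); cv2.imwrite(f"pics/{n}7.png",s["image"][:,:,::-1])
w=wr(S["wrist"]); st=state(); print(st["eef_pos"],st["tcp_rot"],st["joint_positions"].round(2))
im=w["image"].astype(int); m=dark(im).astype(np.uint8)
n,lab,stt,c=cv2.connectedComponentsWithStats(m)
for i in range(1,n):
    if stt[i,4]>80: print(i,stt[i],plane(w,c[i],.004)[0,:2].round(3))
d=lambda X:(w["R"]@np.array(X)+w["t"])
for nm,X in dict(med=(.546,-.0038,.004),short=(.556,-.068,.004),tcp=(.546,-.06,.205),open=(.6325,-.047,.205),ring=(.459,-.073,.205)).items():
    q=d(X); th=np.arctan2(np.hypot(q[0],q[1]),q[2]); f=w["fx"]*th/np.hypot(q[0],q[1]); print(nm,(w["cx"]+f*q[0],w["cy"]+f*q[1]))
```

```text
[ 0.54592064 -0.06029496  0.20228506] [-3.13307503e+00 -2.30741522e-01  1.03128715e-04] [ 0.11  0.32 -0.06  1.85  0.02  0.97 -1.38]
1 [164   0  45   8 263] [0.726 0.095]
2 [465   0  42  49 376] [ 0.743 -0.183]
3 [600   0  40  29 286] [ 0.844 -0.37 ]
4 [ 80   5  22  34 309] [0.709 0.201]
6 [621  31  19  20 147] [ 0.801 -0.386]
7 [   27    77   554   403 60892] [ 0.292 -0.094]
10 [ 244  100   35  182 2151] [ 0.558 -0.004]
12 [   0  108   46   54 1897] [0.587 0.299]
15 [ 56 132  13  49 224] [0.565 0.226]
16 [618 157  22  49 735] [ 0.64  -0.427]
17 [ 51 184  10  50 227] [0.503 0.238]
18 [   0  210   33   62 1473] [0.454 0.319]
19 [615 234  25  67 941] [ 0.531 -0.47 ]
28 [  0 318  43  94 881] [0.252 0.38 ]
34 [608 348  32  30 113] [ 0.382 -0.557]
36 [ 14 407  24  41 162] [0.073 0.419]
37 [ 566  441   74   39 1731] [ 0.109 -0.728]
med (np.float64(260.800346299101), np.float64(196.46417436195736))
short (np.float64(329.9526140870405), np.float64(195.59671084234816))
tcp (np.float64(319.27374202666925), np.float64(307.3907908959052))
open (np.float64(318.49887218330525), np.float64(91.32789777393569))
ring (np.float64(319.83010615443123), np.float64(444.54771685086445))
```

Run:
```python
from h import *
w=wr(load("pics/wrist7.npz")); sc=load("pics/scene7.npz")
bar(w,(235,95,290,290),.004,dark,"wr out med")
im=w["image"].astype(int)
for r in (100,120,150,180,210,240): print(r,im[r,285:375:3,1].tolist())
bar(sc,(292,248,362,297),.004,dark,"sc out med")
```

```text
wr out med npx 2151 bbox [244 100  35 182] L 0.1765 mid [ 0.5478 -0.0049] ang -2.9963 end widths -,+ [np.float64(0.0297), np.float64(0.0255)]
100 [176, 176, 176, 176, 153, 221, 229, 230, 230, 229, 227, 230, 230, 227, 231, 230, 230, 228, 230, 188, 168, 176, 177, 176, 176, 176, 193, 223, 225, 225]
120 [177, 176, 177, 177, 154, 222, 228, 231, 232, 231, 191, 80, 86, 213, 231, 230, 228, 228, 224, 116, 165, 177, 177, 177, 177, 177, 202, 231, 228, 229]
150 [225, 180, 178, 178, 177, 176, 173, 174, 174, 174, 174, 174, 175, 175, 174, 175, 175, 175, 175, 176, 176, 177, 177, 186, 226, 232, 233, 233, 230, 232]
180 [226, 229, 230, 230, 227, 223, 167, 172, 178, 178, 180, 178, 177, 176, 179, 181, 177, 173, 183, 226, 224, 227, 230, 234, 231, 227, 229, 230, 231, 231]
210 [227, 227, 223, 226, 225, 228, 167, 171, 178, 177, 179, 177, 176, 176, 178, 180, 176, 172, 195, 225, 226, 223, 218, 224, 224, 223, 230, 229, 226, 228]
240 [229, 234, 231, 229, 228, 228, 191, 171, 177, 176, 178, 177, 176, 175, 179, 178, 175, 172, 213, 230, 225, 225, 227, 227, 227, 224, 225, 228, 230, 227]
sc out med npx 353 bbox [296 252  63  43] L 0.1789 mid [ 0.5461 -0.0038] ang 0.147 end widths -,+ [np.float64(0.0257), np.float64(0.0337)]
```

Run:
```python
from h import *
w=wr(load("pics/wrist7.npz")); im=w["image"].astype(int)
m=((im[:,:,1]<207)&(im[:,:,1]>150)&(im[:,:,2]-im[:,:,0]<25)).astype(np.uint8); m[280:]=0; m[:,:275]=0; m[:,375:]=0; m[:60]=0
n,lab,st,_=cv2.connectedComponentsWithStats(m);i=1+st[1:,4].argmax();print(st[i])
ys,xs=np.nonzero(lab==i); 
rows=np.arange(170,265); c=np.array([xs[ys==r].mean() for r in rows]); P=plane(w,np.c_[c,rows],.2075)
k=np.polyfit(P[:,0],P[:,1],1);print("shank ang",np.arctan(k[0]),"y at x=.546",np.polyval(k,.546), "width",np.linalg.norm(np.diff(plane(w,[(xs[ys==210].min(),210),(xs[ys==210].max(),210)],.2075),axis=0)))
H=plane(w,np.c_[xs,ys],.2085)[:,:2]; a=np.array([np.cos(.147),np.sin(.147)]); tip=((H-[.546,-.06])@a).max(); print("tip from tcp",tip)
```

```text
[ 275   91   90  189 8568]
shank ang 0.148609815319336 y at x=.546 -0.06060307116185702 width 0.014037652088466494
tip from tcp 0.08750295046253735
```

The held spanner is centred and aligned. I'll lower it onto the outline (dx +1 mm, dy +56 mm), opening only part way to spare the long spanner.

Request:
{"method": "play_rows", "body": {
  "increments": [
    [0,0,0,0,0.02,-0.02,1],
    [0,0,0,0.001,0.04,-0.05,1],
    [0,0,0,0.001,0.052,-0.08,1],
    [0,0,0,0.001,0.056,-0.11,1],
    [0,0,0,0.001,0.056,-0.14,1],
    [0,0,0,0.001,0.056,-0.16,1],
    [0,0,0,0.001,0.056,-0.175,1],
    [0,0,0,0.001,0.056,-0.185,1],
    [0,0,0,0.001,0.056,-0.19,1],
    [0,0,0,0.001,0.056,-0.192,1],
    [0,0,0,0.001,0.056,-0.193,1],
    [0,0,0,0.001,0.056,-0.194,1],
    [0,0,0,0.001,0.056,-0.194,1]
  ]
}}

```text
time: 17.9
eef_pos: [0.5474, -0.004, 0.0089]
tcp_rot: [3.133, 0.23, 0.002]
contact_force: [-0.6, -0.6, -1.4]
width: 0.0116
grasp_force: 58.7
```

Request:
{"method": "play_rows", "body": {
  "increments": [
    [0,0,0,0,0,-0.001,1],
    [0,0,0,0,0,-0.002,1],
    [0,0,0,0,0,-0.002,1],
    [0,0,0,0,0,-0.002,1]
  ]
}}

```text
time: 18.3
eef_pos: [0.5473, -0.004, 0.0066]
tcp_rot: [3.133, 0.23, 0.001]
contact_force: [-0.5, -0.1, 2.7]
width: 0.0116
grasp_force: 59.1
```

Request:
{"method": "play_rows", "body": {
  "increments": [
    [0,0,0,0,0,0,0.8],
    [0,0,0,0,0,0,0.65],
    [0,0,0,0,0,0,0.6],
    [0,0,0,0,0,0,0.6],
    [0,0,0,0,0,0.01,0.6],
    [0,0,0,0,0,0.03,0.6],
    [0,0,0,0,0,0.07,0.6],
    [0,0,0,0,0,0.12,0.6],
    [0,0,0,0,0,0.17,0.6],
    [0,0,0,0,0,0.22,0.6],
    [0,0,0,0,0,0.25,0.6],
    [0,0,0,0,0,0.25,0.6],
    [0,0,0,0,0,0.25,0.6]
  ]
}}

```text
time: 19.6
eef_pos: [0.5472, -0.0039, 0.2577]
tcp_rot: [3.133, 0.23, 0.004]
contact_force: [-0.2, 0.2, -1.0]
width: 0.034
grasp_force: 0.0
```

Run:
```python
from station import *
from h import *
S={n:snapshot(n) for n in("scene","side","wrist")}
for n,s in S.items(): np.savez(f"pics/{n}8.npz",**s)
w=wr(S["wrist"]); st=state(); print(st["eef_pos"],st["width"])
im=w["image"].astype(int)
red=lambda im:(im[:,:,0]>100)&(im[:,:,1]<60)
for n in("scene","side"):
    m=red(S[n]["image"].astype(int)).astype(np.uint8); k,lab,stt,c=cv2.connectedComponentsWithStats(m)
    for i in range(1,k):
        if stt[i,4]>150:
            x,y,ww,h,a=stt[i]; print(n,stt[i],"z0/.086/.17 at box corners",[plane(S[n],[(x,y),(x+ww,y+h)],z)[:,:2].round(3).tolist() for z in(0,.086,.17)])
# tray objects in wrist
g=((im[:,:,1]<210)&(im[:,:,1]>145)&(im[:,:,2]-im[:,:,0]<22)).astype(np.uint8)
for nm,m in(("grey",g),("dark",dark(im).astype(np.uint8))):
    k,lab,stt,c=cv2.connectedComponentsWithStats(m)
    for i in range(1,k):
        if stt[i,4]>250: print(nm,stt[i],plane(w,c[i],.008)[0,:2].round(3))
```

```text
[ 0.54583585 -0.0039788   0.25493388] 0.03371152015891285
scene [153 233  28  12 277] z0/.086/.17 at box corners [[[0.133, -0.23], [0.217, -0.203]], [[0.196, -0.248], [0.273, -0.223]], [[0.257, -0.266], [0.328, -0.243]]]
scene [192 248  16  24 323] z0/.086/.17 at box corners [[[0.245, -0.189], [0.33, -0.207]], [[0.299, -0.21], [0.378, -0.227]], [[0.352, -0.231], [0.424, -0.246]]]
scene [144 250  19  26 379] z0/.086/.17 at box corners [[[0.159, -0.279], [0.256, -0.292]], [[0.219, -0.293], [0.31, -0.305]], [[0.279, -0.307], [0.361, -0.319]]]
scene [ 85 369  25  46 472] z0/.086/.17 at box corners [[[0.319, -0.562], [0.446, -0.582]], [[0.367, -0.554], [0.484, -0.573]], [[0.414, -0.547], [0.522, -0.564]]]
side [184 294  30  26 395] z0/.086/.17 at box corners [[[0.218, -0.062], [0.295, -0.151]], [[0.24, -0.144], [0.311, -0.225]], [[0.263, -0.223], [0.327, -0.297]]]
side [209 307  34  43 919] z0/.086/.17 at box corners [[[0.281, -0.11], [0.364, -0.243]], [[0.298, -0.187], [0.374, -0.308]], [[0.315, -0.263], [0.384, -0.372]]]
side [176 340  30  45 716] z0/.086/.17 at box corners [[[0.214, -0.202], [0.289, -0.325]], [[0.237, -0.271], [0.306, -0.384]], [[0.26, -0.338], [0.322, -0.441]]]
grey [367   0  97  32 435] [ 0.758 -0.08 ]
grey [ 505   19   45   54 1828] [ 0.76  -0.211]
grey [ 206   75  232  224 6188] [0.567 0.028]
grey [ 304  107   36  165 2583] [ 0.558 -0.003]
grey [  38  129   90  101 4584] [0.529 0.284]
grey [522 298  71  17 413] [ 0.445 -0.352]
grey [ 84 315  44  30 484] [0.322 0.259]
dark [ 218    0   70   23 1152] [0.736 0.094]
dark [557   0  78  46 556] [ 0.84  -0.317]
dark [498  25  28  49 288] [ 0.743 -0.184]
dark [    0   105   116   184 10508] [0.53  0.349]
dark [ 370  128   26  127 1169] [ 0.565 -0.067]
dark [619 162  21  43 636] [ 0.639 -0.425]
dark [617 228  23  59 756] [ 0.532 -0.467]
dark [   42   288   598   192 62009] [ 0.239 -0.064]
dark [  58  307   49   90 1458] [0.258 0.338]
```

Run:
```python
from h import *
w=wr(load("pics/wrist8.npz")); sc=load("pics/scene8.npz")
g=lambda im:(im[:,:,1]<210)&(im[:,:,1]>145)&(im[:,:,2]-im[:,:,0]<22)
bar(w,(298,100,345,280),.010,g,"wr medium placed")
bar(w,(362,120,402,262),.004,dark,"wr out short")
bar(w,(220,60,290,290),.010,g,"wr long")
im=w["image"].astype(int); m=dark(im); print("dark px around medium",m[100:280,298:345].sum())
ys,xs=np.nonzero(m[100:280,298:345]); print(np.c_[xs+298,ys+100][::12].tolist())
```

```text
wr medium placed npx 2583 bbox [304 107  36 165] L 0.1798 mid [ 0.5488 -0.0044] ang -2.9948 end widths -,+ [np.float64(0.036), np.float64(0.029)]
wr out short npx 1169 bbox [370 128  26 127] L 0.1412 mid [ 0.5571 -0.0693] ang -2.9931 end widths -,+ [np.float64(0.0261), np.float64(0.0207)]
wr long npx 3063 bbox [240  95  42 195] L 0.218 mid [0.5357 0.0568] ang -2.9798 end widths -,+ [np.float64(0.0368), np.float64(0.0304)]
dark px around medium 0
[]
```

Request:
{"method": "play_rows", "body": {
  "increments": [
    [0,0,0.08,-0.004,-0.02,0,0.5],
    [0,0,0.18,-0.01,-0.045,0,0.5],
    [0,0,0.28,-0.017,-0.07,0,0.5],
    [0,0,0.38,-0.024,-0.095,0,0.5],
    [0,0,0.48,-0.031,-0.12,0,0.5],
    [0,0,0.58,-0.038,-0.145,0,0.5],
    [0,0,0.68,-0.045,-0.17,0,0.5],
    [0,0,0.78,-0.052,-0.195,0,0.5],
    [0,0,0.88,-0.059,-0.22,0,0.5],
    [0,0,0.98,-0.066,-0.245,0,0.5],
    [0,0,1.08,-0.073,-0.27,0,0.5],
    [0,0,1.18,-0.08,-0.29,0,0.5],
    [0,0,1.28,-0.087,-0.31,0,0.5],
    [0,0,1.38,-0.093,-0.33,0,0.5],
    [0,0,1.48,-0.1,-0.342,0,0.5],
    [0,0,1.56,-0.103,-0.349,-0.03,0.5],
    [0,0,1.583,-0.103,-0.349,-0.05,0.5],
    [0,0,1.583,-0.103,-0.349,-0.057,0.5],
    [0,0,1.583,-0.103,-0.349,-0.057,0.5],
    [0,0,1.583,-0.103,-0.349,-0.057,0.5]
  ]
}}

```text
time: 21.75
eef_pos: [0.4444, -0.3528, 0.1995]
tcp_rot: [-2.038, -2.391, -0.0]
contact_force: [-0.1, -0.3, 0.6]
width: 0.0428
grasp_force: 0.0
```

Run:
```python
from station import *
from h import *
w=wr(snapshot("wrist")); np.savez("pics/wrist9.npz",**w); st=state(); print(st["eef_pos"],st["tcp_rot"],st["width"],st["joint_positions"].round(2))
im=w["image"].astype(int); k,lab,stt,c=cv2.connectedComponentsWithStats(grey(im).astype(np.uint8))
for i in range(1,k):
    if stt[i,4]>600: print(stt[i],plane(w,c[i],.006)[0,:2].round(3))
# project expected spanner centre
q=w["R"]@np.array([.4442,-.3527,.008])+w["t"]; r=np.hypot(q[0],q[1]); f=w["fx"]*np.arctan2(r,q[2])/r; u,v=w["cx"]+f*q[0],w["cy"]+f*q[1]; print(u,v)
bar(w,(int(u)-28,max(0,int(v)-130),int(u)+28,int(v)+110),.006,grey,"short")
```

```text
[ 0.44472941 -0.35303483  0.20007164] [2.03703776e+00 2.39019574e+00 2.77467923e-04] 0.043005236633239026 [ 0.7   0.36 -0.09  1.8   0.04  0.98  0.75]
[   21     0   145   168 14318] [ 0.195 -0.268]
[ 157    0  100   78 4888] [ 0.317 -0.207]
[ 464    0  122   28 1665] [ 0.637 -0.107]
[ 615    0   25   69 1317] [ 0.763 -0.08 ]
[624  73  16  54 702] [ 0.779 -0.16 ]
[ 308  140   25  135 1719] [ 0.444 -0.354]
[   35   212   605   268 73682] [ 0.536 -0.583]
320.6533444640357 206.1338643113607
short npx 1719 bbox [308 140  25 135] L 0.129 mid [ 0.444  -0.3567] ang 1.7329 end widths -,+ [np.float64(0.0232), np.float64(0.017)]
```

Request:
{"method": "play_rows", "body": {
  "increments": [
    [0,0,0,0,0,-0.03,0.5],
    [0,0,0,0,0,-0.07,0.5],
    [0,0,0,0,0,-0.11,0.5],
    [0,0,0,0,0,-0.145,0.5],
    [0,0,0,0,0,-0.168,0.5],
    [0,0,0,0,0,-0.182,0.5],
    [0,0,0,0,0,-0.19,0.5],
    [0,0,0,0,0,-0.195,0.5],
    [0,0,0,0,0,-0.197,0.5],
    [0,0,0,0,0,-0.197,0.5],
    [0,0,0,0,0,-0.197,0.7],
    [0,0,0,0,0,-0.197,0.85],
    [0,0,0,0,0,-0.197,1],
    [0,0,0,0,0,-0.197,1],
    [0,0,0,0,0,-0.197,1],
    [0,0,0,0,0,-0.197,1]
  ]
}}

```text
time: 23.4
eef_pos: [0.4445, -0.3534, 0.0033]
tcp_rot: [2.037, 2.39, 0.0]
contact_force: [-1.3, 0.9, 5.9]
width: 0.0115
grasp_force: 58.8
```

Request:
{"method": "play_rows", "body": {
  "increments": [
    [0,0,0,0,0,0.01,1],
    [0,0,0,0,0,0.03,1],
    [0,0,0,0,0,0.07,1],
    [0,0,0,0,0,0.11,1],
    [0,0,0,0,0,0.15,1],
    [0,0,0.08,0.01,0.01,0.18,1],
    [0,0,0.2,0.02,0.03,0.2,1],
    [0,0,0.32,0.03,0.05,0.2,1],
    [0,0,0.44,0.04,0.07,0.2,1],
    [0,0,0.56,0.05,0.09,0.2,1],
    [0,0,0.68,0.06,0.11,0.2,1],
    [0,0,0.8,0.07,0.13,0.2,1],
    [0,0,0.92,0.08,0.15,0.2,1],
    [0,0,1.04,0.09,0.17,0.2,1],
    [0,0,1.16,0.1,0.19,0.2,1],
    [0,0,1.28,0.107,0.21,0.2,1],
    [0,0,1.4,0.112,0.222,0.2,1],
    [0,0,1.5,0.112,0.228,0.2,1],
    [0,0,1.559,0.112,0.228,0.2,1],
    [0,0,1.559,0.112,0.228,0.2,1]
  ]
}}

```text
time: 25.4
eef_pos: [0.5557, -0.1248, 0.2026]
tcp_rot: [0.233, -3.133, 0.0]
contact_force: [-0.3, -0.1, 0.4]
width: 0.0112
grasp_force: 58.8
```

Request:
{"method": "play_rows", "body": {
  "increments": [
    [0,0,0,0,0,0,1],
    [0,0,0,0,0,0,1],
    [0,0,0,0,0,0,1]
  ]
}}

```text
time: 25.7
eef_pos: [0.5559, -0.1253, 0.2024]
tcp_rot: [0.229, -3.133, 0.0]
contact_force: [0.0, -0.3, -1.0]
width: 0.0115
grasp_force: 58.8
```

Run:
```python
from station import *
from h import *
w=wr(snapshot("wrist")); np.savez("pics/wrist10.npz",**w); np.savez("pics/scene10.npz",**snapshot("scene")); st=state(); p=st["eef_pos"]; print(p,st["tcp_rot"],st["width"],st["joint_positions"].round(2))
def pr(X):
    q=w["R"]@np.array(X)+w["t"]; r=np.hypot(q[0],q[1]); f=w["fx"]*np.arctan2(r,q[2])/r; return np.array([w["cx"]+f*q[0],w["cy"]+f*q[1]]).round()
a=np.array([np.cos(.147),np.sin(.147),0])
for d in(-.07,-.04,0,.04,.07): print(d,"spanner",pr(p+a*d+[0,0,.005]),"outline",pr(np.array([.5565,-.0687,.004])+a*d))
im=w["image"].astype(int)
for r in range(60,260,20): print(r,im[r,270:375:5].sum(1).tolist() if 0 else im[r,270:375:5,1].tolist())
k,lab,stt,c=cv2.connectedComponentsWithStats(dark(im).astype(np.uint8))
for i in range(1,k):
    if stt[i,4]>250: print(stt[i],plane(w,c[i],.004)[0,:2].round(3))
```

```text
[ 0.55595109 -0.12514034  0.20234919] [ 2.29899440e-01 -3.13310962e+00  1.50493208e-04] 0.011507566654773415 [ 0.56  0.4  -0.49  1.78  0.22  1.01  1.71]
-0.07 spanner [322. 139.] outline [382. 141.]
-0.04 spanner [322. 218.] outline [381. 173.]
0 spanner [322. 311.] outline [380. 215.]
0.04 spanner [322. 384.] outline [378. 254.]
0.07 spanner [322. 427.] outline [376. 282.]
60 [163, 163, 163, 163, 164, 163, 164, 164, 163, 163, 164, 164, 163, 163, 163, 164, 163, 163, 163, 163, 163]
80 [164, 164, 164, 164, 164, 164, 165, 164, 164, 165, 157, 158, 159, 158, 159, 158, 158, 158, 158, 159, 159]
100 [164, 164, 165, 165, 165, 165, 165, 165, 165, 166, 164, 198, 224, 225, 228, 230, 227, 228, 225, 225, 228]
120 [166, 166, 165, 166, 166, 165, 165, 166, 166, 166, 160, 188, 227, 229, 225, 230, 228, 226, 226, 225, 231]
140 [166, 166, 166, 166, 166, 166, 165, 163, 176, 177, 173, 177, 177, 176, 221, 223, 228, 225, 226, 227, 224]
160 [166, 166, 167, 166, 168, 176, 177, 158, 166, 166, 158, 202, 222, 225, 175, 176, 218, 227, 228, 221, 217]
180 [166, 167, 166, 167, 166, 167, 177, 174, 174, 173, 164, 167, 175, 174, 178, 222, 224, 225, 226, 224, 227]
200 [166, 167, 166, 166, 167, 167, 166, 179, 177, 179, 182, 179, 178, 177, 220, 228, 225, 224, 217, 226, 225]
220 [167, 167, 167, 167, 167, 166, 166, 176, 177, 178, 182, 178, 177, 178, 227, 226, 226, 226, 225, 225, 224]
240 [167, 167, 167, 166, 167, 167, 166, 175, 177, 178, 181, 177, 177, 176, 229, 225, 226, 225, 227, 232, 208]
[614   0  26  35 719] [0.262 0.199]
[    0   106   640   374 66583] [ 0.808 -0.07 ]
[   0  117   43   77 1663] [ 0.538 -0.478]
[ 363  140   30  144 1586] [ 0.561 -0.069]
[   8  212   60   59 2400] [ 0.641 -0.457]
[ 610  278   30   52 1026] [0.617 0.31 ]
[543 350  25  25 307] [0.712 0.208]
```

Run:
```python
from h import *
w=wr(load("pics/wrist10.npz")); im=w["image"].astype(int)
m=((im[:,:,1]<207)&(im[:,:,1]>168)&(im[:,:,2]-im[:,:,0]<22)); sub=m[125:270,295:350]; ys,xs=np.nonzero(sub); ys+=125; xs+=295
print([(r,int((ys==r).sum())) for r in range(125,150,2)])
rows=np.arange(195,262); c=[(xs[ys==r].min()+xs[ys==r].max())/2 for r in rows]; P=plane(w,np.c_[c,rows],.2073); k=np.polyfit(P[:,0],P[:,1],1)
print("ang",np.arctan(k[0]),"y at .556",np.polyval(k,.556))
top=[r for r in range(125,150) if (ys==r).sum()>=4][0]; print("ring end",top,(plane(w,[(322,top)],.2083)[0,:2]-[.556,-.125])@[np.cos(.147),np.sin(.147)])
bar(w,(360,136,396,288),.004,dark,"out short")
```

```text
[(125, 2), (127, 1), (129, 1), (131, 1), (133, 2), (135, 6), (137, 18), (139, 25), (141, 33), (143, 34), (145, 36), (147, 28), (149, 27)]
ang 0.14484302292963105 y at .556 -0.12527325021048058
ring end 134 -0.0720291665474526
out short npx 1586 bbox [363 140  30 144] L 0.142 mid [ 0.557  -0.0694] ang 0.1454 end widths -,+ [np.float64(0.0206), np.float64(0.0272)]
```

Request:
{"method": "play_rows", "body": {
  "increments": [
    [0,0,0,0,0.02,-0.02,1],
    [0,0,0,0.001,0.04,-0.05,1],
    [0,0,0,0.0015,0.052,-0.08,1],
    [0,0,0,0.0015,0.056,-0.11,1],
    [0,0,0,0.0015,0.056,-0.14,1],
    [0,0,0,0.0015,0.056,-0.16,1],
    [0,0,0,0.0015,0.056,-0.175,1],
    [0,0,0,0.0015,0.056,-0.185,1],
    [0,0,0,0.0015,0.056,-0.19,1],
    [0,0,0,0.0015,0.056,-0.192,1],
    [0,0,0,0.0015,0.056,-0.194,1],
    [0,0,0,0.0015,0.056,-0.194,1],
    [0,0,0,0.0015,0.056,-0.195,1],
    [0,0,0,0.0015,0.056,-0.196,1],
    [0,0,0,0.0015,0.056,-0.196,1],
    [0,0,0,0.0015,0.056,-0.196,1]
  ]
}}

```text
time: 27.4
eef_pos: [0.558, -0.0691, 0.0073]
tcp_rot: [-0.231, 3.132, -0.001]
contact_force: [-1.6, -0.1, 5.5]
width: 0.0115
grasp_force: 59.5
```

On the floor (+5.5 N). Releasing, then retreating up and away for a final check.

Request:
{"method": "play_rows", "body": {
  "increments": [
    [0,0,0,0,0,0,0.8],
    [0,0,0,0,0,0,0.65],
    [0,0,0,0,0,0,0.6],
    [0,0,0,0,0,0,0.6],
    [0,0,0,0,0,0.01,0.6],
    [0,0,0,0,0,0.03,0.6],
    [0,0,0,0,0,0.07,0.6],
    [0,0,0,0,0,0.12,0.6],
    [0,0,0,0,0,0.17,0.6],
    [0,0,0,0,0,0.22,0.6],
    [0,0,0,0,0,0.25,0.6],
    [0,0,0,0,0,0.25,0.6],
    [0,0,0,0,0,0.25,0.6]
  ]
}}

```text
time: 28.7
eef_pos: [0.5577, -0.0691, 0.2576]
tcp_rot: [-0.231, 3.131, -0.002]
contact_force: [-0.9, -0.4, -0.8]
width: 0.0341
grasp_force: 0.0
```

Run:
```python
from station import *
from h import *
S={n:snapshot(n) for n in("scene","side","wrist")}; w=wr(S["wrist"]); sc=S["scene"]
print(state()["eef_pos"],state()["width"])
def pr(X):
    q=w["R"]@np.array(X)+w["t"]; r=np.hypot(q[0],q[1]); f=w["fx"]*np.arctan2(r,q[2])/r; return np.array([w["cx"]+f*q[0],w["cy"]+f*q[1]])
a=np.array([np.cos(.147),np.sin(.147),0]); g=lambda im:(im[:,:,1]<210)&(im[:,:,1]>145)&(im[:,:,2]-im[:,:,0]<22)
for n,c,h in(("short",(.5568,-.0688,.01),.078),("medium",(.547,-.0043,.01),.094),("long",(.537,.06,.01),.108)):
    E=np.array([pr(np.array(c)+a*d+[0,e,0]) for d in(-h,h) for e in(-.022,.022)]); b=np.r_[E.min(0),E.max(0)].astype(int); b=np.clip(b,0,[640,480,640,480]).tolist()
    bar(w,b,.01,g,n); print(b,"dark px",dark(w["image"][b[1]:b[3],b[0]:b[2]].astype(int)).sum())
# bystanders + ears unchanged? compare with earlier frames
for n,f in(("scene","pics/scene6.npz"),("side","pics/side1.npz")):
    d=(cv2.GaussianBlur(S[n]["image"],(3,3),0).astype(int)-cv2.GaussianBlur(load(f)["image"],(3,3),0)).__abs__().max(2)>40
    k,lab,stt,c=cv2.connectedComponentsWithStats(d.astype(np.uint8)); print(n,[stt[i].tolist() for i in range(1,k) if stt[i,4]>40])
```

```text
[ 0.55632933 -0.06897438  0.25489822] 0.0344176147632662
short npx 1997 bbox [307 127  28 133] L 0.1442 mid [ 0.5556 -0.07  ] ang 0.149 end widths -,+ [np.float64(0.0248), np.float64(0.0301)]
[299, 119, 342, 267] dark px 0
medium npx 2469 bbox [365 112  32 163] L 0.18 mid [ 0.5469 -0.005 ] ang 0.1499 end widths -,+ [np.float64(0.0296), np.float64(0.0318)]
[359, 104, 404, 279] dark px 25
long npx 2908 bbox [413  99  44 187] L 0.212 mid [0.5362 0.0563] ang 0.1499 end widths -,+ [np.float64(0.0354), np.float64(0.0419)]
[413, 93, 462, 289] dark px 35
scene [[42, 0, 6, 13, 42], [49, 0, 217, 368, 23405], [188, 0, 161, 245, 15110], [163, 31, 9, 27, 99], [175, 35, 12, 46, 213], [148, 62, 19, 11, 62], [167, 82, 15, 10, 77], [151, 87, 11, 9, 71], [303, 253, 54, 37, 270], [292, 275, 44, 31, 240]]
side [[170, 0, 87, 16, 532], [206, 0, 51, 7, 323], [256, 0, 87, 44, 1269], [42, 13, 24, 8, 162], [207, 20, 59, 24, 409], [45, 24, 22, 27, 515], [284, 26, 68, 47, 1213], [284, 47, 62, 87, 2494], [308, 57, 14, 6, 53], [7, 59, 44, 16, 215], [8, 73, 61, 15, 266], [62, 99, 10, 11, 91], [269, 101, 11, 19, 119], [304, 113, 25, 4, 77], [283, 120, 4, 17, 58], [30, 127, 46, 39, 323], [277, 130, 66, 81, 2750], [28, 158, 27, 42, 154], [66, 191, 6, 11, 42], [277, 219, 70, 72, 2511]]
```

```bash
python3 -c "
from station import *
print(job_done())"
```

```text
the job is handed in; nothing more can be done
None
```

The job is handed in at about 29 s of the 72 s limit: the ear defenders hang on the bar, and both spanners lie on their outlines with jaws the same way as the long one. My last camera checks put the spanners within about 2 mm and showed no shift of the long spanner or the bystanders in view; the judge's verdict wasn't shown.

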